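Cross-stack wooden knees on the drying board

TASK

Finish the little drying pile on the round wooden board: the first large L-shaped wooden knee lies there already, and the two other large knees on the bench go flat on top of it in alternating directions. Turn the next one half round, so that its arm ends rest on the arm ends of the bottom one and the two close up to a square frame, then lay the last one the same way round as the bottom one, straight above it. Leave the bottom knee where it lies, the edges of the pile squared up by eye and the pile standing by itself.

Things in the scene. Friction and masses are not known exactly. Their poses are not given: they have to be found in the camera images.
- knee_base: Bottom knee of the pile: pale wooden L (knee), arms 105 mm long, 45 wide, 20 thick, about 110 g. Origin: underside at the outer corner (heel); arms run along its +x and +y, z up; inner corner x = y = 45 mm. Lies loose, at any heading, on a fixed round board 170 mm across, 12 thick (underside at z = 12 mm). A half-turned knee that closes the square with it has its heel at x = y = 105 mm here.
- knee_a: A pale wooden L (knee), arms 105 mm long, 45 wide, 20 thick, about 110 g. Origin: underside at the outer corner (heel); arms run along its +x and +y, z up; inner corner x = y = 45 mm. Lies loose and flat on the bench top (z = 0), at any heading, a twin of the other loose large knee. A smaller knee (66 mm arms) and a straight batten lie about: not wanted.
- knee_b: A pale wooden L (knee), arms 105 mm long, 45 wide, 20 thick, about 110 g. Origin: underside at the outer corner (heel); arms run along its +x and +y, z up; inner corner x = y = 45 mm. Lies loose and flat on the bench top (z = 0), at any heading, a twin of the other loose large knee. A smaller knee (66 mm arms) and a straight batten lie about: not wanted.
There are look-alikes about, which are no part of the job. What is shaped like the knee_a but blue or orange is not meant.

How it is judged:
By the outcome, as a careful person would: the job done as asked, in the order asked, and still so for the second after the job is handed in, with the robot touching nothing.
It also fails if it takes over 51 s, if anything falls off the work surface, if the arm or the gripper's body presses on something with over 40 N, if the wrist force passes 120 N, or if a joint passes its speed limit or range.

ROBOT

A 6-joint arm with a two-finger parallel gripper is mounted at the origin on the work surface. World frame = base frame: x ahead of the robot, y to its left, z up, the work surface at z = 0. Lengths are in m, angles in rad, forces in N, time in s.
With the tool pointing down it reaches from about 0.35 to 0.975 m from the base axis. Payload 17.4 kg.
Tool frame: the origin (TCP) lies between the finger pads; the fingertips stand 17 mm ahead of it and the grasp point (between the pads) lies 2 mm behind it; z points along the fingers, y is the line along which they close (so a half turn about z gives the same grasp; the last joint's range is limited). The gripper opens to 85 mm and grips with 20 to 120 N. Pads are 22 mm wide; open, the fingers measure 114 mm over their backs; the gripper's body (76 mm by 85 mm) begins 54 mm behind the grasp point. The pads swing forward as they close: fully open they stand 13 mm farther back than shut.
Start: joints at [-1.363, 0.116, 1.442, -0, 1.584, -0.038], TCP at [0.164, -0.655, 0.248] pointing down, gripper open.
Joint ranges: [-2.83, 2.83], [-0.83, 2.19], [0.07, 2.5], [-1.14, 4.28], [0.01, 3], [-2.97, 2.97]. Speed limits (rad/s): [1.89, 1.89, 2.22, 3.14, 3.14, 3.14].

INTERFACE

Orientations are given as a rotation vector (axis times angle).
In Python, from bench import sensors, cams, workorder gives the robot as it stands.
- The arm moves only by the shell command python3 -m creep 'ROWS' [FORCE]. ROWS is a JSON object of lists of equal length, an entry for each row: "turn": the turn, a rotation vector about the tool's x, y, z in rad, a list of three; "translation": the shift along the tool's x, y, z in mm, a list of three; "claw": the finger opening in mm, from 0 to 85.4. In form: {"turn": [[rx, ry, rz], ...], "translation": [[tx, ty, tz], ...], "claw": [claw, ...]}. A call has 1 to 20 rows; each row is the pose to reach, as a shift and turn from the pose commanded when the call began, along the tool's axes at that moment; what a row does not reach only later rows make up. A row lasts 1/10 s, in which the tool goes at most 50 mm and 8.59 degrees, less where a joint would pass 70% of its speed; a pose out of reach is approached as far as the arm can. A call with a gripper value outside its range is refused whole. The fingers move at their own pace and stop on an object; FORCE is the grip in N (left out, the last holds). Time passes only in rows, so rows that repeat a pose let the fingers close. It gives the time, the measured TCP pose, the force, the opening and the grip force at its end, in the units of the state.
- sensors.state(): the state, without advancing time (a new reading comes with each control period).
- cams.get_image(name): name is "scene" or "top" or "wrist"; returns a dict with "img" (480x640x3 uint8, red, green, blue), "intrinsics" (3x3 intrinsics, pixels), "dist_coeffs" ([k1, k2, p1, p2, k3] as OpenCV has them; the pictures are not rectified), "R" (3x3) and "t" (3): a world point X has camera coordinates R X + t; the wrist camera has in their place "tool_from_camera" (4x4, takes a point from camera to tool coordinates, whose origin is the TCP and whose axes are the flange's). Camera axes: x right, y down, z forward; pixel columns grow to the right and rows downward; lengths in m; the calibration is good to about 2 mm. A picture is of the moment at which its call begins: read the wrist's pose just before it. There is no depth.
- workorder.hand_in(): hands the job in; it is judged then, once.
The state is a dict: "time_s": time; "joints": joint angles; "qd": joint speeds; "tau": joint torques, N m; "tcp_pos": TCP position; "ee_rot": TCP orientation; "contact_force": force on the tool from outside, world axes, zero at the start; "ft_torque": the same for the moment, N m; "gripper_width": opening from 0.0 (shut) to 1.0 (fully open); "grip_force": force on a finger pad.
Only numpy, scipy, OpenCV 4.12 (cv2) and the standard library are available. Lean on these libraries where they do the work, as an engineer would, in place of code of your own. Each camera call takes 0.05 s, during which the arm holds its last target. There are 200 camera calls.

## Working session

There is one attempt and no reset: what is moved stays moved. The work goes in short steps, Python scripts to look and compute and a shell command to move; the robot and the scene stay as the last step left them, time stands still between calls to the robot, and variables do not carry over. Pictures are saved under pics/ and viewed, at most 10 in all, crops included, and the job is handed in when it is done.

```bash
mkdir -p pics; ls; python3 - <<'E'
from bench import sensors,cams
import cv2,numpy as np,pickle
s=sensors.state();print(s)
d={}
for n in("top","scene"):
    d[n]=cams.get_image(n); print(n,d[n]["R"],d[n]["t"],d[n]["intrinsics"],d[n]["dist_coeffs"])
    cv2.imwrite(f"pics/{n}0.png",d[n]["img"][:,:,::-1])
pickle.dump(d,open("d0.pkl","wb"))
print(cams.get_image("wrist")["tool_from_camera"])
E
```

```text
pics
{'time_s': 0.0, 'joints': array([-1.36284550e+00,  1.16526079e-01,  1.44225546e+00, -1.84355242e-05,
        1.58400388e+00, -3.77904197e-02]), 'qd': array([ 2.99149799e-03, -8.47759447e-04,  1.61665963e-03, -7.07791902e-05,
       -1.65738616e-03,  6.74733995e-04]), 'tau': array([-2.16340973e-04, -7.31982136e+01, -6.32486773e+01, -4.95452946e-05,
        6.25673754e-03, -1.13026942e-05]), 'tcp_pos': array([ 0.16416964, -0.65456201,  0.24754121]), 'ee_rot': array([-3.11672996e+00, -3.84893066e-01,  1.87994144e-04]), 'contact_force': array([-0.24655616,  0.21390571,  0.74468884]), 'ft_torque': array([-0.0120301 ,  0.01384257, -0.03444829]), 'grip_force': 0.0, 'gripper_width': 0.993635802921488}
top [[-0.00634748 -0.99983902  0.01678213]
 [-0.99106579  0.00405416 -0.13331232]
 [ 0.13322282 -0.01747839 -0.99093198]] [0.01804512 0.40587145 1.44693228] [[573.91774188   0.         316.70437598]
 [  0.         573.91774188 238.71115327]
 [  0.           0.           1.        ]] [-0.06003576  0.          0.          0.          0.        ]
scene [[ 0.11825566  0.99294784 -0.00837723]
 [ 0.70532298 -0.08993317 -0.70315825]
 [-0.69895286  0.07724379 -0.71098404]] [-0.06407949 -0.23929211  1.24801735] [[439.55544195   0.         327.72665478]
 [  0.         439.55544195 239.45458555]
 [  0.           0.           1.        ]] [0.0301757 0.        0.        0.        0.       ]
[[ 1.78846642e-04 -9.45609108e-01 -3.25305061e-01  8.43310038e-02]
 [ 9.99999983e-01  1.86243661e-04  8.40114901e-06  3.50075085e-04]
 [ 5.26418027e-05 -3.25305057e-01  9.45609125e-01 -1.25254872e-01]
 [ 0.00000000e+00  0.00000000e+00  0.00000000e+00  1.00000000e+00]]
```

View pics/top0.png

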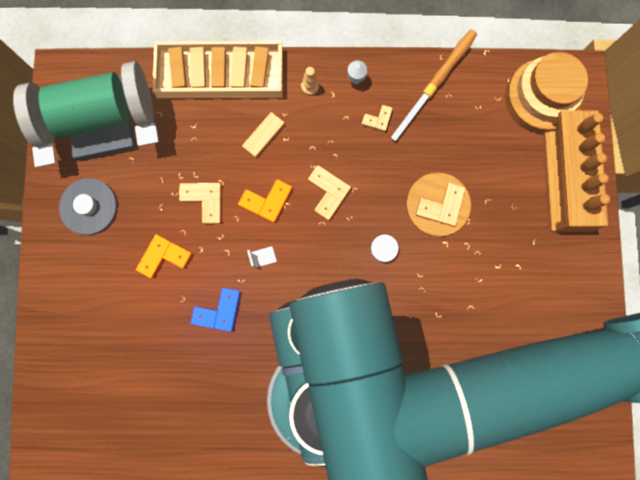

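View pics/scene0.png

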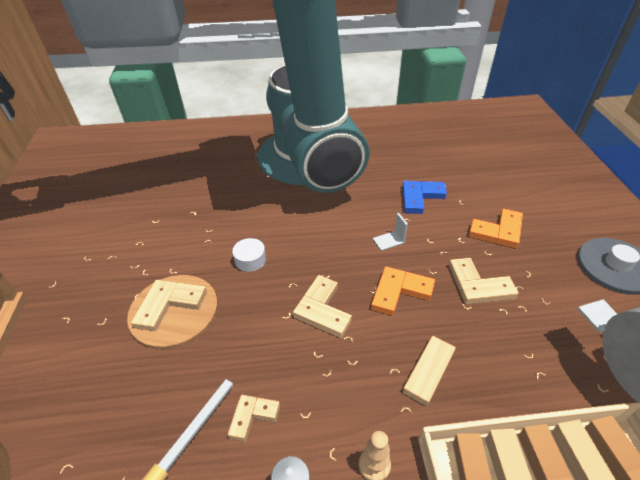

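The top view shows these candidates:
- Pale large knees at (203,200) and (330,190). These fit knee_a and knee_b: pale, with 105 mm arms.
- The base knee on the board at (441,204).
- The small pale knee at (378,119), which is too small.
- The batten at (263,134), which is straight.
- Orange knees at (265,200) and (162,255) and a blue one at (216,310), all the wrong colour.

I'll measure the knees and confirm them in an enlarged crop.

```bash
cat > h.py <<'E'
import cv2,numpy as np
from scipy.spatial.transform import Rotation as Ro
def cam(d,s=None):
    """camera centre and world-from-camera rotation"""
    if "R" in d: return -d["R"].T@d["t"], d["R"].T
    T=np.asarray(d["tool_from_camera"]); W=Ro.from_rotvec(s["ee_rot"]).as_matrix()
    return W@T[:3,3]+s["tcp_pos"], W@T[:3,:3]
def toplane(px,d,z,s=None):
    c,R=cam(d,s); u=cv2.undistortPoints(np.float64(px).reshape(-1,1,2),d["intrinsics"],np.array(d["dist_coeffs"])).reshape(-1,2)
    r=np.c_[u,np.ones(len(u))]@R.T
    return c[:2]+r[:,:2]*((z-c[2])/r[:,2:])
def pale(img):
    h=cv2.cvtColor(img,cv2.COLOR_RGB2HSV)
    return cv2.morphologyEx(cv2.inRange(h,(14,40,165),(30,150,255)),cv2.MORPH_CLOSE,np.ones((5,5),np.uint8))
def knee(P,eps=8):
    """P: outline in m -> heel, heading of +x arm (deg), arm lengths; lines fitted to the two long outer edges"""
    h=cv2.convexHull(np.float32(P*1000)).reshape(-1,2)
    c=cv2.approxPolyDP(np.float32(P*1000).reshape(-1,1,2),eps,True).reshape(-1,2)
    # the inner corner is the vertex deepest inside the hull
    dep=[cv2.pointPolygonTest(h.reshape(-1,1,2),tuple(map(float,q)),True) for q in c]
    inner=c[int(np.argmax(dep))]
    far=c[np.argsort(-np.linalg.norm(c-inner,axis=1))]
    return c,inner,np.round(dep,0)
E
python3 - <<'E'
import pickle,cv2,numpy as np
from h import *
d=pickle.load(open("d0.pkl","rb"))
for n in d:
    m=pale(d[n]["img"])
    for c in cv2.findContours(m,cv2.RETR_EXTERNAL,cv2.CHAIN_APPROX_NONE)[0]:
        x,y,w,h=cv2.boundingRect(c)
        if not 350<cv2.contourArea(c)<4000: continue
        ctr=np.array([x+w/2,y+h/2])
        z=.032 if abs(toplane(ctr,d[n],.02)[0]-[.57,-.25]).max()<.08 else .02
        P=toplane(c,d[n],z); v,i,dep=knee(P)
        print(n,ctr,cv2.contourArea(c),z,len(v),"area mm2",cv2.contourArea(np.float32(P*1000)),np.round(v).astype(int).tolist(),np.round(i))
im=d["top"]["img"][90:290,120:500,::-1]
cv2.imwrite("pics/crop.png",cv2.resize(im,None,fx=2.1,fy=2.1,interpolation=cv2.INTER_CUBIC))
E
```

```text
top [440.5 204. ] 1108.0 0.032 6 area mm2 7681.637215658557 [[540, -370], [553, -328], [503, -313], [511, -253], [469, -241], [440, -339]] [ 503. -313.]
top [197. 198.] 1095.5 0.02 10 area mm2 7584.337316298392 [[582, 376], [531, 374], [526, 395], [526, 377], [510, 371], [510, 319], [452, 312], [452, 268], [557, 262], [555, 364]] [510. 319.]
top [333. 195.] 1108.0 0.02 12 area mm2 7725.972609197892 [[600, 30], [586, 24], [565, 38], [535, -4], [487, 20], [464, -3], [448, 10], [448, -3], [524, -59], [540, -91], [540, -75], [600, 6]] [535.  -4.]
top [263.  134.5] 769.0 0.02 5 area mm2 5601.131027109688 [[734, 106], [748, 135], [655, 211], [627, 177], [715, 103]] [734. 106.]
top [377. 118.] 391.5 0.02 6 area mm2 2922.7781309036072 [[762, -186], [768, -162], [737, -150], [743, -115], [715, -107], [698, -168]] [ 737. -150.]
top [551.5  87. ] 845.0 0.02 13 area mm2 6786.6966939065605 [[898, -580], [833, -536], [765, -549], [751, -562], [760, -576], [740, -614], [758, -688], [807, -720], [761, -668], [766, -616], [797, -579], [860, -572], [910, -612]] [ 797. -579.]
scene [377.  455.5] 757.5 0.02 6 area mm2 1574.2462454866036 [[788, 54], [795, 37], [834, 36], [843, 16], [852, 20], [847, 54]] [834.  36.]
scene [254. 418.] 1130.5 0.02 6 area mm2 2915.173452586867 [[765, -182], [776, -156], [738, -145], [753, -109], [721, -103], [703, -163]] [ 738. -145.]
scene [429.5 369. ] 1656.0 0.02 4 area mm2 5330.520723890746 [[633, 185], [721, 107], [750, 138], [665, 212]] [633. 185.]
scene [317.5 308. ] 1649.0 0.02 10 area mm2 7637.975772413623 [[462, -11], [548, -68], [557, -89], [551, -62], [623, 33], [602, 23], [569, 42], [540, -1], [488, 26], [465, 10]] [540.  -1.]
scene [485.5 284. ] 1503.5 0.02 8 area mm2 7809.048621255904 [[456, 316], [456, 272], [582, 265], [560, 279], [568, 364], [543, 387], [513, 377], [514, 318]] [514. 318.]
```

View pics/crop.png

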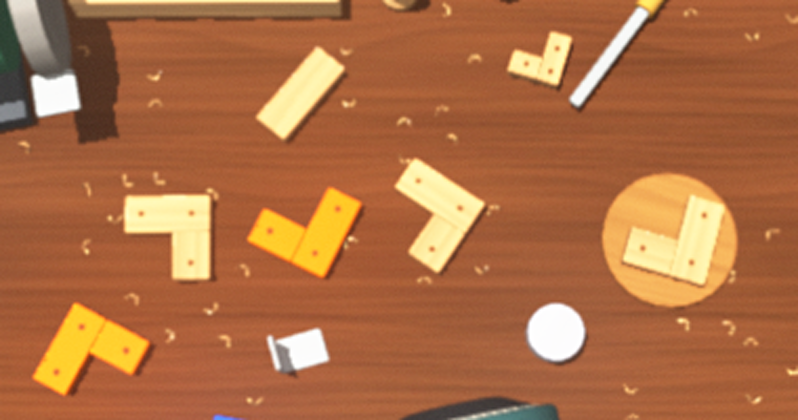

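The crop confirms it. The pale large knees are at crop (175,235), which is A, and crop (440,213), which is B. The base is on the board at (675,240), and the small knee, batten and orange knees are clearly different. A goes on half-turned first, then B. First I'll look closely at the base.

```bash
python3 -m creep '{"turn":[[0,0,0],[0,0,0],[0,0,0],[0,0,0],[0,0,0],[0,0,0],[0,0,0],[0,0,0],[0,0,0],[0,0,0],[0,0,0],[0,0,0],[0,0,0],[0,0,0]],"translation":[[444,-265,0],[444,-265,0],[444,-265,0],[444,-265,0],[444,-265,0],[444,-265,0],[444,-265,0],[444,-265,0],[444,-265,0],[444,-265,0],[444,-265,0],[444,-265,0],[444,-265,0],[444,-265,0]],"claw":[85,85,85,85,85,85,85,85,85,85,85,85,85,85]}'
cat > look.py <<'E'
import sys
from h import *
from bench import sensors,cams
z=float(sys.argv[1]); name=sys.argv[2]; h0=float(sys.argv[3]) # top-face height, picture, rough heading deg
x0=np.array([float(sys.argv[4]),float(sys.argv[5])])/1000 if len(sys.argv)>5 else None # rough heel mm
s=sensors.state(); d=cams.get_image("wrist")
im=d["img"]; m=cv2.morphologyEx(pale(im),cv2.MORPH_OPEN,np.ones((15,15),np.uint8))
best=None
for c in cv2.findContours(m,cv2.RETR_EXTERNAL,cv2.CHAIN_APPROX_NONE)[0]:
    P=toplane(c,d,z,s)*1000
    a=cv2.contourArea(np.float32(P)); print("area",round(a),"px",cv2.boundingRect(c),"mean mm",P.mean(0).round())
    if 6000<a<9500 and (best is None or abs(P.mean(0)-x0*1000).sum()<abs(best[0].mean(0)-x0*1000).sum()): best=(P,c)
o=cv2.cvtColor(im,cv2.COLOR_RGB2BGR)
if best:
    P,c=best; cv2.drawContours(o,[c],-1,(255,0,255),1)
    # outer edges: the two sides through the heel, fitted as lines in the rough knee frame
    a=np.radians(h0); 
    for it in range(3):
        Rm=np.array([[np.cos(a),-np.sin(a)],[np.sin(a),np.cos(a)]]); Q=P@Rm; lo=np.percentile(Q,1,axis=0)
        ends=np.percentile(Q,99,axis=0)-lo
        L=[]
        for k in (1,0):   # x-edge (y min), y-edge (x min)
            o_=1-k; sel=(Q[:,k]<lo[k]+6)&(Q[:,o_]>lo[o_]+10)&(Q[:,o_]<lo[o_]+95)
            inn=(abs(Q[:,k]-lo[k]-45)<7)&(Q[:,o_]>lo[o_]+55)&(Q[:,o_]<lo[o_]+96)
            L.append([cv2.fitLine(np.float32(P[q]),cv2.DIST_HUBER,0,.01,.01).ravel() for q in (sel,inn)])
        def ang(l,ref): t=np.arctan2(l[1],l[0]); return ref+(t-ref+np.pi/2)%np.pi-np.pi/2
        A=[ang(L[0][0],a),ang(L[0][1],a),ang(L[1][0],a+np.pi/2)-np.pi/2,ang(L[1][1],a+np.pi/2)-np.pi/2]
        a=np.mean(A)
    def isect(p,q): t=np.linalg.solve(np.c_[p[:2],-q[:2]],q[2:]-p[2:]); return p[2:]+t[0]*p[:2]
    u=np.array([np.cos(a),np.sin(a)]); v=np.array([-u[1],u[0]])
    H=isect(L[0][0],L[1][0]); I=isect(L[0][1],L[1][1])
    print("angles",np.degrees(A).round(1),"mean",np.degrees(a).round(2),"heel",H.round(1),"inner",I.round(1),"heel from inner",(I-45*(u+v)).round(1),"arm len",ends.round(1))
else: print("no knee")
cv2.imwrite(name,o)
print("tcp",(s["tcp_pos"]*1000).round(1),"psi",np.degrees(2*np.arctan2(s["ee_rot"][1],s["ee_rot"][0])).round(2),s["time_s"])
E
python3 look.py .032 pics/base.png -17 440 -339
```

```text
time_s: 1.55
tcp_pos: [0.5296, -0.2906, 0.2482]
ee_rot: [3.118, 0.383, -0.001]
contact_force: [0.6, -0.7, -0.6]
gripper_width: 0.996
grip_force: 0.0
area 2700 px (259, 213, 83, 76) mean mm [ 481. -281.]
area 2250 px (348, 187, 67, 71) mean mm [ 523. -339.]
area 3002 px (0, 54, 63, 133) mean mm [535. -40.]
no knee
tcp [ 529.6 -290.6  248.2] psi 14.01 1.55
```

View pics/base.png

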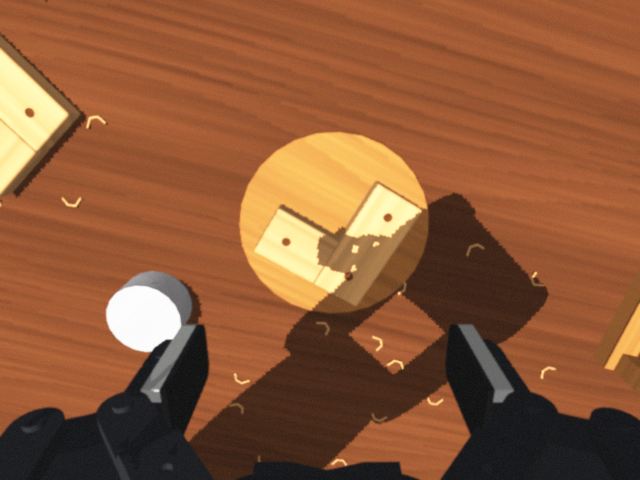

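The picture shows the base at (335,235), partly under the gripper's shadow. I'll shift sideways and look again.

```bash
python3 -m creep '{"turn":[[0,0,0],[0,0,0],[0,0,0]],"translation":[[-10,85,0],[-10,85,0],[-10,85,0]],"claw":[85,85,85]}' | head -2
python3 look.py .032 pics/base2.png -17 440 -339
```

```text
time_s: 1.9
tcp_pos: [0.5403, -0.3788, 0.2475]
area 156 px (295, 250, 15, 15) mean mm [ 489. -370.]
area 10234 px (152, 121, 164, 172) mean mm [ 526. -301.]
no knee
tcp [ 540.3 -378.8  247.5] psi 13.86 1.9
```

View pics/base2.png

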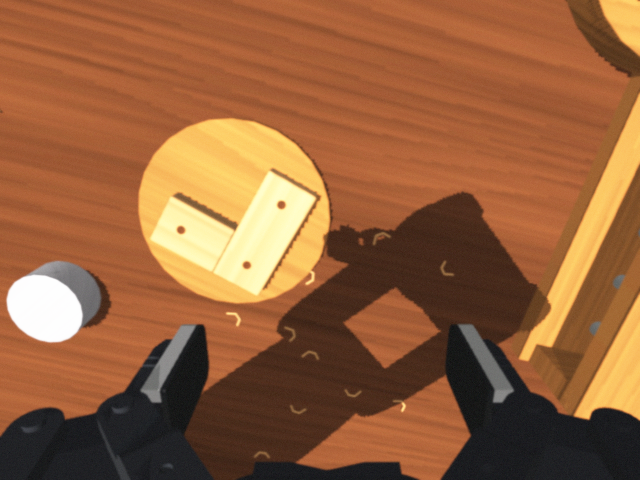

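The base is now fully lit at (235,235), but the board merges with it in the mask. I'll tighten the threshold on this saved picture.

```bash
python3 - <<'E'
import cv2
h=cv2.cvtColor(cv2.imread("pics/base2.png"),cv2.COLOR_BGR2HSV)
for p in((200,245),(270,200),(240,270),(240,140),(170,200),(300,165),(200,280)): print(p,h[p[1],p[0]])
h=cv2.cvtColor(cv2.imread("pics/top0.png"),cv2.COLOR_BGR2HSV)
for p in((430,210),(195,188),(453,195),(420,190),(460,225)): print(p,h[p[1],p[0]])
E
sed -i 's/s=sensors.state(); d=cams.get_image("wrist")/import pickle,os\nif os.path.exists(name+".pkl"): s,d=pickle.load(open(name+".pkl","rb"))\nelse:\n    s=sensors.state(); d=cams.get_image("wrist"); pickle.dump((s,d),open(name+".pkl","wb"))/' look.py; sed -n 1,12p look.py
```

```text
(200, 245) [ 27  69 255]
(270, 200) [ 28  62 255]
(240, 270) [ 26  77 255]
(240, 140) [ 21 153 253]
(170, 200) [ 25  86 255]
(300, 165) [ 20 152 253]
(200, 280) [ 18 161 249]
(430, 210) [ 25  84 255]
(195, 188) [ 26  79 255]
(453, 195) [ 26  79 255]
(420, 190) [ 17 160 246]
(460, 225) [ 17 159 246]
import sys
from h import *
from bench import sensors,cams
z=float(sys.argv[1]); name=sys.argv[2]; h0=float(sys.argv[3]) # top-face height, picture, rough heading deg
x0=np.array([float(sys.argv[4]),float(sys.argv[5])])/1000 if len(sys.argv)>5 else None # rough heel mm
import pickle,os
if os.path.exists(name+".pkl"): s,d=pickle.load(open(name+".pkl","rb"))
else:
    s=sensors.state(); d=cams.get_image("wrist"); pickle.dump((s,d),open(name+".pkl","wb"))
im=d["img"]; m=cv2.morphologyEx(pale(im),cv2.MORPH_OPEN,np.ones((15,15),np.uint8))
best=None
for c in cv2.findContours(m,cv2.RETR_EXTERNAL,cv2.CHAIN_APPROX_NONE)[0]:
```

```bash
sed -i 's/(30,150,255)/(32,115,255)/' h.py; python3 look.py .032 pics/base3.png -17 440 -339
python3 - <<'E'
import pickle,cv2
from h import *
d=pickle.load(open("d0.pkl","rb"))["top"]; print(toplane([[203,200]],d,.02),pickle.load(open("pics/base3.png.pkl","rb"))[1]["intrinsics"][0])
E
```

```text
area 6789 px (158, 178, 154, 112) mean mm [ 497. -310.]
angles [-16.7 -16.8 -16.3 -16.6] mean -16.6 heel [ 444.7 -339.2] inner [ 497.7 -310.1] heel from inner [ 441.7 -340.4] arm len [103.3 103.3]
tcp [ 540.3 -377.   247.6] psi -346.11 1.95
[[0.50976081 0.31109401]] [424.06386845   0.         326.75071098]
```

View pics/base3.png

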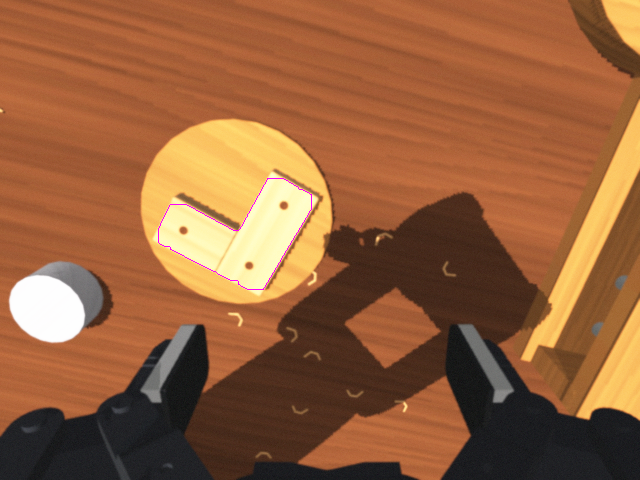

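Base heel is about (443.2, -339.8) with heading -16.6°. Next I'll look at A.

```bash
python3 -m creep '{"turn":[[0,0,0],[0,0,0],[0,0,0],[0,0,0],[0,0,0],[0,0,0],[0,0,0],[0,0,0],[0,0,0],[0,0,0],[0,0,0],[0,0,0],[0,0,0],[0,0,0],[0,0,0],[0,0,0]],"translation":[[159,-594,0],[159,-594,0],[159,-594,0],[159,-594,0],[159,-594,0],[159,-594,0],[159,-594,0],[159,-594,0],[159,-594,0],[159,-594,0],[159,-594,0],[159,-594,0],[159,-594,0],[159,-594,0],[159,-594,0],[159,-594,0]],"claw":[85,85,85,85,85,85,85,85,85,85,85,85,85,85,85,85]}' | head -2
sed -i 's/"arm len"/"HEEL",((H+I-45*(u+v))\/2).round(1),"arm len"/' look.py
cat > go.py <<'E'
# go.py heelx heely heading k  gx gy z : rows for putting the point (gx,gy) of the knee frame under the TCP with psi=heading+k (deg)
import sys; from h import *; from bench import sensors
hx,hy,h,k,gx,gy,z=map(float,sys.argv[1:]); s=sensors.state(); a=np.radians(h)
g=np.array([hx+gx*np.cos(a)-gy*np.sin(a),hy+gx*np.sin(a)+gy*np.cos(a),z])
W=Ro.from_rotvec(s["ee_rot"]).as_matrix(); p=np.radians(h+k)
T=np.c_[[np.cos(p),np.sin(p),0],[np.sin(p),-np.cos(p),0],[0,0,-1]]
print("goal",g.round(1),"shift",(W.T@(g-s["tcp_pos"]*1000)).round(1),"turn",Ro.from_matrix(W.T@T).as_rotvec().round(4),"now",(s["tcp_pos"]*1000).round(1),"width",s["gripper_width"],"grip",s["grip_force"],"t",s["time_s"])
E
python3 look.py .02 pics/A.png 91 557 262
```

```text
time_s: 3.6
tcp_pos: [0.5511, 0.239, 0.2486]
area 5651 px (552, 208, 88, 122) mean mm [543. -12.]
area 6505 px (165, 157, 123, 129) mean mm [513. 313.]
area 4545 px (399, 0, 148, 114) mean mm [691. 159.]
angles [90.7 90.5 90.5 90.9] mean 90.63 heel [558.  272.7] inner [515.5 314. ] heel from inner [561.  269.5] HEEL [559.5 271.1] arm len [102.  101.5]
tcp [551.1 239.  248.6] psi 14.01 3.6
```

```bash
python3 go.py 559.5 271.1 90.6 -90 22.5 60 22
```

```text
goal [499.3 293.   22. ] shift [-37.4 -65.  226.6] turn [ 0.     -0.0004  0.2338] now [551.2 238.9 248.6] width 0.9975509452097426 grip 0.0 t 3.65
```

View pics/A.png

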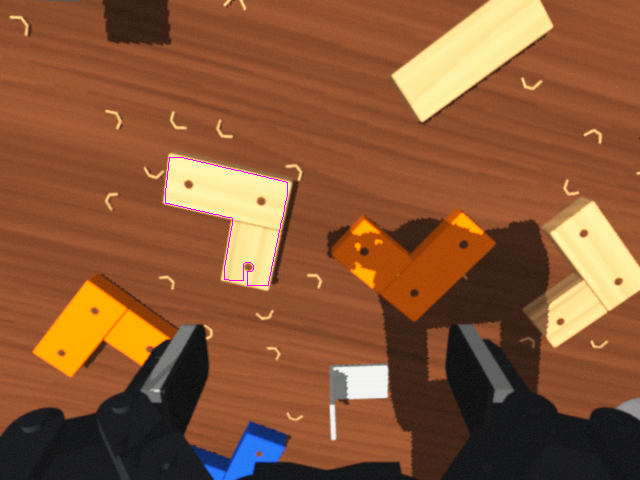

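A is outlined cleanly, with its heel at (290,180). I'll grasp its short-looking y-arm at about (255,250).

```bash
python3 -m creep '{"turn":[[0,0,0.234],[0,0,0.234],[0,0,0.234],[0,0,0.234],[0,0,0.234],[0,0,0.234],[0,0,0.234],[0,0,0.234],[0,0,0.234],[0,0,0.234],[0,0,0.234],[0,0,0.234],[0,0,0.234],[0,0,0.234],[0,0,0.234],[0,0,0.234]],"translation":[[-37,-65,90],[-37,-65,90],[-37,-65,90],[-37,-65,130],[-37,-65,180],[-37,-65,215],[-37,-65,227],[-37,-65,227],[-37,-65,227],[-37,-65,227],[-37,-65,227],[-37,-65,227],[-37,-65,227],[-37,-65,227],[-37,-65,227],[-37,-65,227]],"claw":[70,70,70,70,70,70,70,70,38,38,38,38,38,38,38,38]}' 80; python3 go.py 559.5 271.1 90.6 -90 22.5 60 22
```

```text
time_s: 5.25
tcp_pos: [0.5008, 0.2949, 0.0243]
ee_rot: [-3.14, -0.019, -0.006]
contact_force: [-1.3, -2.5, 9.0]
gripper_width: 0.503
grip_force: 82.2
goal [499.3 293.   22. ] shift [-1.6  1.9  2.3] turn [-0.0016 -0.0038  0.0015] now [500.8 294.9  24.3] width 0.5026742150798835 grip 82.17816352844238 t 5.25
```

```bash
python3 -m creep '{"turn":[[0,0,0],[0,0,0],[0,0,0],[0,0,0],[0,0,0],[0,0,0],[0,0,0],[0,0,0]],"translation":[[0,0,-10],[0,0,-35],[0,0,-70],[0,0,-110],[0,0,-130],[0,0,-140],[0,0,-140],[0,0,-140]],"claw":[38,38,38,38,38,38,38,38]}'; python3 - <<'E'
from bench import sensors,cams; import cv2,pickle
s=sensors.state(); d=cams.get_image("wrist"); pickle.dump((s,d),open("pics/heldA.png.pkl","wb")); cv2.imwrite("pics/heldA.png",d["img"][:,:,::-1])
E
```

```text
time_s: 6.05
tcp_pos: [0.4991, 0.2942, 0.1605]
ee_rot: [3.141, 0.019, -0.001]
contact_force: [0.3, 0.2, -0.5]
gripper_width: 0.502
grip_force: 81.3
```

View pics/heldA.png

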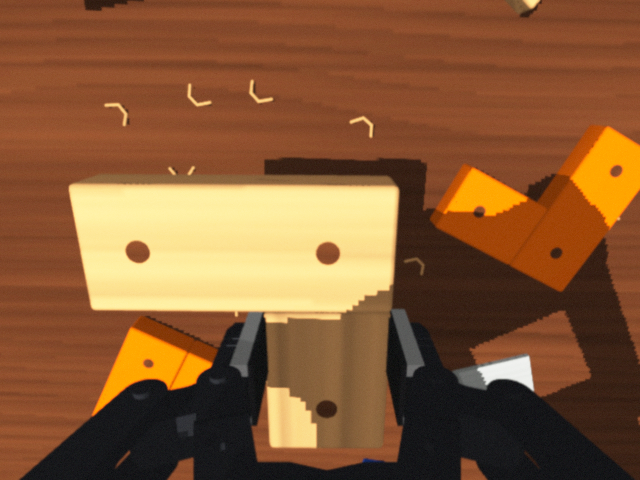

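The knee is held squarely. Its heel corner is at about (398,186), the outer edge runs along row 185 and the y-arm end is at row 446. I'll work out where the heel sits in the tool frame.

```bash
cat > held.py <<'E'
import sys,pickle,json; from h import *
s,d=pickle.load(open(sys.argv[1],"rb")); px=json.loads(sys.argv[2]); T=np.asarray(d["tool_from_camera"])
u=cv2.undistortPoints(np.float64(px).reshape(-1,1,2),d["intrinsics"],np.array(d["dist_coeffs"])).reshape(-1,2)
r=np.c_[u,np.ones(len(u))]@T[:3,:3].T
for z in (.002,.004,.006):
    P=T[:3,3]+r*((z-T[2,3])/r[:,2:]); print(z,(P[:,:2]*1000).round(1).tolist())
E
python3 held.py pics/heldA.png.pkl '[[398,186],[72,187],[391,309],[93,310],[383,445],[270,447],[265,310]]'
```

```text
0.002 [[58.3, 21.9], [58.0, -77.7], [16.4, 21.9], [15.8, -78.9], [-42.0, 21.8], [-43.0, -21.5], [16.0, -20.5]]
0.004 [[57.8, 22.3], [57.6, -79.0], [15.3, 22.2], [14.8, -80.1], [-44.0, 22.1], [-45.0, -21.8], [14.9, -20.8]]
0.006 [[57.4, 22.6], [57.2, -80.2], [14.2, 22.6], [13.7, -81.3], [-45.9, 22.5], [-47.0, -22.2], [13.8, -21.2]]
```

```bash
python3 go.py 573.8 -269.2 163.4 -90 22.5 58 130
```

```text
goal [ 535.7 -318.4  130. ] shift [ 29.5 612.8  30.4] turn [-3.0000e-04  1.9000e-03 -1.2692e+00] now [498.9 294.1 160. ] width 0.5022976734276327 grip 81.32985234260559 t 6.1
```

```bash
python3 -m creep '{"turn":[[0,0,0],[0,0,-0.04],[0,0,-0.12],[0,0,-0.22],[0,0,-0.32],[0,0,-0.42],[0,0,-0.52],[0,0,-0.62],[0,0,-0.72],[0,0,-0.82],[0,0,-0.92],[0,0,-1.02],[0,0,-1.12],[0,0,-1.2],[0,0,-1.25],[0,0,-1.269],[0,0,-1.269],[0,0,-1.269],[0,0,-1.269],[0,0,-1.269]],"translation":[[0,10,0],[1,30,0],[3,65,0],[5,105,0],[7,145,0],[9,185,0],[11,225,0],[13,265,0],[15,305,0],[17,345,0],[19,385,0],[21,425,0],[23,465,0],[25,505,0],[27,545,5],[29,580,10],[29.5,600,20],[29.5,610,28],[29.5,613,30],[29.5,613,30]],"claw":[38,38,38,38,38,38,38,38,38,38,38,38,38,38,38,38,38,38,38,38]}'; python3 -m creep '{"turn":[[0,0,0],[0,0,0]],"translation":[[0,0,0],[0,0,0]],"claw":[38,38]}'|head -1; python3 go.py 573.8 -269.2 163.4 -90 22.5 58 57
```

```text
time_s: 8.1
tcp_pos: [0.5359, -0.3175, 0.1306]
ee_rot: [-2.518, -1.876, 0.0]
contact_force: [0.6, -0.1, -0.9]
gripper_width: 0.502
grip_force: 81.4
time_s: 8.3
goal [ 535.7 -318.4   57. ] shift [-1.1 -0.5 75. ] turn [0.0008 0.0001 0.0007] now [ 536.4 -317.4  132. ] width 0.4997760357186673 grip 81.35485410690308 t 8.3
```

```bash
python3 -m creep '{"turn":[[0,0,0],[0,0,0],[0,0,0],[0,0,0],[0,0,0],[0,0,0],[0,0,0],[0,0,0]],"translation":[[-0.5,-0.5,20],[-0.5,-0.5,45],[-0.5,-0.5,60],[-0.5,-0.5,67],[-0.5,-0.5,71],[-0.5,-0.5,73],[-0.5,-0.5,73],[-0.5,-0.5,73]],"claw":[38,38,38,38,38,38,38,38]}'; python3 go.py 573.8 -269.2 163.4 -90 22.5 58 57
```

```text
time_s: 9.1
tcp_pos: [0.5358, -0.3188, 0.059]
ee_rot: [2.518, 1.877, 0.001]
contact_force: [0.1, 0.6, -0.5]
gripper_width: 0.505
grip_force: 81.4
goal [ 535.7 -318.4   57. ] shift [ 0.4 -0.2  2. ] turn [ 0.0009  0.0002 -0.0003] now [ 535.8 -318.8   59. ] width 0.505102287848428 grip 81.35409235954285 t 9.1
```

No contact yet. I'll creep down until it touches.

```bash
python3 -m creep '{"turn":[[0,0,0],[0,0,0],[0,0,0],[0,0,0]],"translation":[[0,0,0.7],[0,0,1.4],[0,0,2],[0,0,2]],"claw":[38,38,38,38]}'
```

```text
time_s: 9.5
tcp_pos: [0.5355, -0.3187, 0.0564]
ee_rot: [2.519, 1.877, 0.0]
contact_force: [0.2, -0.7, 0.3]
gripper_width: 0.499
grip_force: 81.5
```

```bash
python3 -m creep '{"turn":[[0,0,0],[0,0,0],[0,0,0],[0,0,0]],"translation":[[0,0,0.5],[0,0,1],[0,0,1.5],[0,0,1.5]],"claw":[38,38,38,38]}'
```

```text
time_s: 9.9
tcp_pos: [0.5356, -0.3187, 0.0563]
ee_rot: [2.519, 1.877, 0.0]
contact_force: [-6.6, 4.6, 14.9]
gripper_width: 0.501
grip_force: 83.2
```

Contact at tcp z of about 56.3, as expected. I'll ease off 1 mm, release and lift.

```bash
python3 -m creep '{"turn":[[0,0,0],[0,0,0],[0,0,0],[0,0,0],[0,0,0],[0,0,0],[0,0,0],[0,0,0],[0,0,0],[0,0,0],[0,0,0],[0,0,0]],"translation":[[0,0,-1],[0,0,-1],[0,0,-1],[0,0,-1],[0,0,-1],[0,0,-1],[0,0,-10],[0,0,-40],[0,0,-90],[0,0,-140],[0,0,-190],[0,0,-190]],"claw":[38,48,55,65,65,65,65,65,65,65,65,65]}'; python3 look.py .052 pics/pile1.png 163.4 574 -269; python3 look.py .052 pics/pile1.png 163.4 574 -269 >/dev/null
```

```text
time_s: 11.1
tcp_pos: [0.5368, -0.3194, 0.2538]
ee_rot: [2.511, 1.871, 0.006]
contact_force: [-0.2, -0.3, 0.2]
gripper_width: 0.762
grip_force: 0.0
area 992 px (611, 384, 29, 47) mean mm [ 760. -597.]
area 9530 px (216, 132, 135, 127) mean mm [ 512. -301.]
no knee
tcp [ 536.8 -319.4  253.8] psi 73.39 11.1
```

View pics/pile1.png

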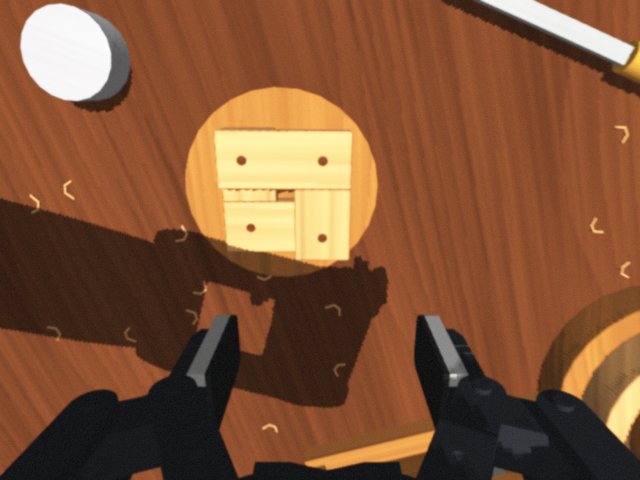

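The frame is closed. A's top face has corners at (216,131), (351,130) and (349,261). The base's heel shows at about (228,252). Now I'll check these in numbers.

```bash
python3 - <<'E'
import pickle,cv2
from h import *
s,d=pickle.load(open("pics/pile1.png.pkl","rb"))
m=pale(d["img"]); c=max([c for c in cv2.findContours(m,cv2.RETR_EXTERNAL,cv2.CHAIN_APPROX_NONE)[0] if cv2.boundingRect(c)[0]<400],key=cv2.contourArea).reshape(-1,2)
fit=lambda q,z:cv2.fitLine(np.float32(toplane(q,d,z,s)*1000),cv2.DIST_HUBER,0,.01,.01).ravel()
def isect(p,q): t=np.linalg.solve(np.c_[p[:2],-q[:2]],q[2:]-p[2:]); return (p[2:]+t[0]*p[:2]).round(1)
x,y=c.T; an=lambda l:np.degrees(np.arctan2(l[1],l[0])).round(2)
top=fit(c[(y<136)&(x>225)&(x<342)],.052); right=fit(c[(x>342)&(y>140)&(y<250)],.052)
print("A heel",isect(top,right),an(top),an(right),"target 573.8 -269.2, -106.6/-16.6 (mod 180)")
bot=fit(c[(y>242)&(x>235)&(x<290)],.032); left=fit(c[(x<232)&(y>207)&(y<243)],.032)
print("base heel",isect(bot,left),an(bot),an(left))
E
python3 go.py 533 -70 51.5 0 40 40 250
```

```text
A heel [ 572.5 -270.6] -16.71 72.8 target 573.8 -269.2, -106.6/-16.6 (mod 180)
base heel [ 445.5 -336. ] -20.33 73.38
goal [526.6 -13.8 250. ] shift [289.8 -96.6  -1.5] turn [0.0067 0.0006 0.3819] now [ 536.3 -319.1  249.7] width 0.7619433543497945 grip 0.0 t 11.15
```

A lies within about 1.5 mm of its target. Next I'll look at B.

```bash
python3 -m creep '{"turn":[[0,0,0.1],[0,0,0.24],[0,0,0.373],[0,0,0.373],[0,0,0.373],[0,0,0.373],[0,0,0.373],[0,0,0.373],[0,0,0.373]],"translation":[[252,-33,0],[252,-33,0],[252,-33,0],[252,-33,0],[252,-33,0],[252,-33,0],[252,-33,0],[252,-33,0],[252,-33,0]],"claw":[70,70,70,70,70,70,70,70,70]}'|head -2; python3 look.py .02 pics/B.png 52 540 -30; grep -n . /dev/null; python3 - <<'E'
import pickle
s,d=pickle.load(open("pics/B.png.pkl","rb")); print(s["ee_rot"])
E
```

```text
time_s: 12.05
tcp_pos: [0.5757, -0.0689, 0.2445]
area 2762 px (376, 421, 64, 46) mean mm [ 481. -330.]
area 301 px (570, 146, 18, 28) mean mm [ 760. -170.]
area 1042 px (507, 146, 54, 41) mean mm [ 729. -151.]
area 336 px (501, 118, 31, 21) mean mm [ 732. -116.]
area 6794 px (177, 96, 124, 132) mean mm [538. -10.]
angles [56.  56.  56.2 55.8] mean 56.01 heel [548.  -69.1] inner [536.5 -10.7] heel from inner [548.7 -73.2] HEEL [548.4 -71.1] arm len [102.8 102.5]
tcp [575.7 -68.9 244.5] psi -308.07 12.05
[-2.82438973e+00 -1.37538865e+00  7.86957088e-04]
```

```bash
python3 go.py 548.4 -71.1 56 0 60 22.5 25
```

```text
goal [563.3  -8.8  25. ] shift [ 39.7 -46.8 219.6] turn [-0.0003  0.0003 -0.0712] now [575.7 -68.9 244.6] width 0.8194699884686765 grip 0.0 t 12.1
```

View pics/B.png

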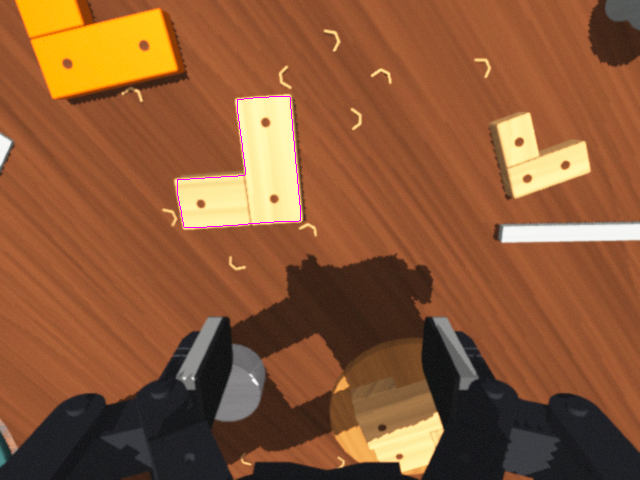

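B is outlined cleanly, with its heel at (300,222), and the area around it is clear. I'll grasp its x-arm.

```bash
python3 -m creep '{"turn":[[0,0,-0.071],[0,0,-0.071],[0,0,-0.071],[0,0,-0.071],[0,0,-0.071],[0,0,-0.071],[0,0,-0.071],[0,0,-0.071],[0,0,-0.071],[0,0,-0.071],[0,0,-0.071],[0,0,-0.071],[0,0,-0.071],[0,0,-0.071],[0,0,-0.071],[0,0,-0.071]],"translation":[[40,-47,70],[40,-47,90],[40,-47,90],[40,-47,130],[40,-47,175],[40,-47,205],[40,-47,219.5],[40,-47,219.5],[40,-47,219.5],[40,-47,219.5],[40,-47,219.5],[40,-47,219.5],[40,-47,219.5],[40,-47,219.5],[40,-47,219.5],[40,-47,219.5]],"claw":[70,70,70,70,70,70,70,70,38,38,38,38,38,38,38,38]}' 80; python3 go.py 548.4 -71.1 56 0 60 22.5 25
python3 -m creep '{"turn":[[0,0,0],[0,0,0],[0,0,0],[0,0,0],[0,0,0],[0,0,0],[0,0,0],[0,0,0]],"translation":[[0,0,-10],[0,0,-35],[0,0,-70],[0,0,-110],[0,0,-130],[0,0,-140],[0,0,-140],[0,0,-140]],"claw":[38,38,38,38,38,38,38,38]}'; python3 - <<'E'
from bench import sensors,cams; import cv2,pickle
from h import *
s=sensors.state(); d=cams.get_image("wrist"); pickle.dump((s,d),open("pics/heldB.png.pkl","wb"))
m=pale(d["img"])
for c in cv2.findContours(m,cv2.RETR_EXTERNAL,cv2.CHAIN_APPROX_NONE)[0]:
    if cv2.contourArea(c)>1500: print(cv2.boundingRect(c),cv2.approxPolyDP(c,4,True).reshape(-1,2).tolist())
E
```

```text
time_s: 13.7
tcp_pos: [0.5649, -0.0075, 0.0281]
ee_rot: [2.771, 1.476, 0.005]
contact_force: [-1.3, -1.3, 7.4]
gripper_width: 0.495
grip_force: 81.7
goal [563.3  -8.8  25. ] shift [-2.  -0.6  3.1] turn [ 0.0035 -0.0017  0.0013] now [564.9  -7.5  28.1] width 0.4950773307221529 grip 81.6523826122284 t 13.7
time_s: 14.5
tcp_pos: [0.5631, -0.0072, 0.1645]
ee_rot: [-2.772, -1.477, 0.001]
contact_force: [-0.1, 0.2, -1.5]
gripper_width: 0.497
grip_force: 81.3
(263, 229, 130, 118) [[263, 231], [266, 310], [274, 338], [295, 340], [301, 346], [385, 320], [390, 231]]
(606, 208, 34, 91) [[639, 208], [606, 217], [613, 298], [639, 292]]
```

```bash
sed -i 's/(.002,.004,.006)/(.006,.008,.010)/' held.py; python3 held.py pics/heldB.png.pkl '[[263,230],[391,230]]'; python3 go.py 443.2 -339.8 -16.6 0 58 22.5 140
```

```text
0.006 [[42.6, -20.2], [42.6, 21.3]]
0.008 [[41.9, -20.5], [42.0, 21.6]]
0.01 [[41.3, -20.9], [41.3, 22.0]]
goal [ 505.2 -334.8  140. ] shift [-304.1  134.9   24. ] turn [-8.0000e-04  1.7000e-03  1.2685e+00] now [563.   -7.2 164. ] width 0.4981824091345895 grip 81.31646275520325 t 14.55
```

```bash
python3 - <<'E'
import pickle,cv2
s,d=pickle.load(open("pics/heldB.png.pkl","rb"))
print([tuple(int(v) for v in d["img"][r,330]) for r in range(214,240,2)])
print([tuple(int(v) for v in d["img"][250,c]) for c in list(range(256,272,2))+list(range(382,400,2))])
E
python3 go.py 443.2 -339.8 -16.6 0 62.5 22.5 140
```

```text
[(166, 100, 56), (191, 139, 86), (192, 141, 85), (188, 136, 81), (190, 141, 89), (190, 139, 85), (192, 142, 87), (204, 149, 94), (248, 212, 135), (254, 232, 153), (254, 237, 163), (254, 240, 165), (255, 241, 168)]
[(149, 82, 50), (144, 79, 49), (144, 79, 48), (221, 160, 99), (254, 234, 156), (255, 245, 175), (255, 248, 187), (255, 248, 183), (255, 246, 177), (255, 244, 171), (255, 240, 165), (254, 239, 164), (253, 228, 149), (244, 200, 125), (179, 115, 68), (165, 95, 51), (162, 94, 51)]
goal [ 509.5 -336.1  140. ] shift [-302.8  139.2   24. ] turn [-8.0000e-04  1.7000e-03  1.2685e+00] now [563.   -7.2 164. ] width 0.4981824091345895 grip 81.31646275520325 t 14.55
```

```bash
python3 -m creep '{"turn":[[0,0,0.03],[0,0,0.12],[0,0,0.23],[0,0,0.34],[0,0,0.45],[0,0,0.56],[0,0,0.67],[0,0,0.78],[0,0,0.89],[0,0,1.0],[0,0,1.1],[0,0,1.18],[0,0,1.24],[0,0,1.2685],[0,0,1.2685],[0,0,1.2685],[0,0,1.2685],[0,0,1.2685],[0,0,1.2685]],"translation":[[-6,3,0],[-22,10,0],[-45,21,0],[-70,32,0],[-95,44,0],[-120,55,0],[-145,67,0],[-170,78,0],[-195,90,0],[-220,101,0],[-245,113,0],[-268,123,0],[-286,131,5],[-298,137,15],[-303,139,25],[-303,139,35],[-303,139,39],[-303,139,39],[-303,139,39]],"claw":[38,38,38,38,38,38,38,38,38,38,38,38,38,38,38,38,38,38,38]}'; python3 -m creep '{"turn":[[0,0,0],[0,0,0]],"translation":[[0,0,0],[0,0,0]],"claw":[38,38]}'|head -3; python3 go.py 443.2 -339.8 -16.6 0 62.5 22.5 81
```

```text
time_s: 16.45
tcp_pos: [0.5101, -0.3357, 0.1266]
ee_rot: [3.109, -0.452, 0.0]
contact_force: [0.4, -1.0, -0.8]
gripper_width: 0.495
grip_force: 81.3
time_s: 16.65
tcp_pos: [0.51, -0.3361, 0.1268]
ee_rot: [3.108, -0.453, 0.001]
goal [ 509.5 -336.1   81. ] shift [-0.5  0.1 45.8] turn [ 0.0002 -0.0007  0.0005] now [ 510.  -336.1  126.8] width 0.4934261523282384 grip 81.25636339187622 t 16.65
```

```bash
python3 -m creep '{"turn":[[0,0,0],[0,0,0],[0,0,0],[0,0,0],[0,0,0],[0,0,0],[0,0,0],[0,0,0]],"translation":[[-0.5,0,15],[-0.5,0,30],[-0.5,0,39],[-0.5,0,43],[-0.5,0,44.5],[-0.5,0,45.5],[-0.5,0,45.5],[-0.5,0,45.5]],"claw":[38,38,38,38,38,38,38,38]}'; python3 -m creep '{"turn":[[0,0,0],[0,0,0],[0,0,0]],"translation":[[0,0,0.5],[0,0,1],[0,0,1]],"claw":[38,38,38]}'
```

```text
time_s: 17.45
tcp_pos: [0.5094, -0.3362, 0.0813]
ee_rot: [3.108, -0.453, 0.001]
contact_force: [-0.2, 0.4, -1.7]
gripper_width: 0.496
grip_force: 81.3
time_s: 17.75
tcp_pos: [0.5094, -0.3362, 0.0802]
ee_rot: [3.108, -0.453, 0.001]
contact_force: [-0.5, 0.7, 1.4]
gripper_width: 0.496
grip_force: 81.6
```

```bash
python3 -m creep '{"turn":[[0,0,0],[0,0,0],[0,0,0]],"translation":[[0,0,0.5],[0,0,0.5],[0,0,0.5]],"claw":[38,38,38]}'
```

```text
time_s: 18.05
tcp_pos: [0.5094, -0.3362, 0.0801]
ee_rot: [3.108, -0.453, 0.001]
contact_force: [-3.8, 2.9, 8.2]
gripper_width: 0.493
grip_force: 82.2
```

Contact. I'll ease off, release, lift clear and measure the pile with the wrist camera.

```bash
python3 -m creep '{"turn":[[0,0,0],[0,0,0],[0,0,0],[0,0,0],[0,0,0],[0,0,0],[0,0,0],[0,0,0],[0,0,0],[0,0,0],[0,0,0],[0,0,0],[0,0,0]],"translation":[[0,0,-0.7],[0,0,-0.7],[0,0,-0.7],[0,0,-0.7],[0,0,-0.7],[0,0,-0.7],[0,0,-10],[0,0,-40],[0,0,-90],[0,0,-140],[0,85,-170],[0,85,-170],[0,85,-170]],"claw":[38,48,55,65,65,65,65,65,65,65,65,65,65]}'|head -2
python3 look.py .072 pics/end.png -16.6 500 -310
python3 - <<'E'
import pickle
from h import *
s,d=pickle.load(open("pics/end.png.pkl","rb"))
# predicted pixels of the wanted outer corners, against the pale outline near them
c,R=cam(d,s); u=np.array([.9583,-.2857]);v=np.array([.2857,.9583]); H=np.array([443.2,-339.8])
m=pale(d["img"]); pts=np.argwhere(m>0)[:,::-1]
for n,p,z in(("B heel",(0,0),72),("B x end",(105,0),72),("B y end",(0,105),72),("A heel",(105,105),52),("base x end",(105,0),32)):
    X=np.r_[H+p[0]*u+p[1]*v,z]/1000; q=cv2.projectPoints(X[None],cv2.Rodrigues(R.T)[0],-R.T@c,d["intrinsics"],np.array(d["dist_coeffs"]))[0].ravel()
    print(n,q.round(1))
for k in cv2.findContours(m,cv2.RETR_EXTERNAL,cv2.CHAIN_APPROX_NONE)[0]:
    if cv2.contourArea(k)>3000: print(cv2.approxPolyDP(k,3,True).reshape(-1,2).tolist())
E
```

```text
time_s: 19.35
tcp_pos: [0.484, -0.421, 0.2522]
area 9245 px (106, 155, 134, 135) mean mm [ 510. -304.]
angles [-17.1   6.4 -17.5 -16.3] mean -11.14 heel [ 445.5 -337.9] inner [ 497.5 -316.7] heel from inner [ 444.7 -352.2] HEEL [ 445.1 -345.1] arm len [107.5 104.5]
tcp [ 484.  -421.   252.2] psi -16.76 19.35
B heel [243.  291.3]
B x end [233.3 157.9]
B y end [111.7 291.5]
A heel [101.5 155. ]
base x end [243.6 151. ]
[[106, 155], [116, 228], [168, 229], [166, 210], [177, 209], [180, 239], [105, 238], [112, 287], [239, 289], [231, 160]]
```

```bash
python3 - <<'E'
import pickle
from h import *
s,d=pickle.load(open("pics/end.png.pkl","rb"))
m=pale(d["img"]); c=max([c for c in cv2.findContours(m,cv2.RETR_EXTERNAL,cv2.CHAIN_APPROX_NONE)[0] if 90<cv2.boundingRect(c)[0]<130],key=cv2.contourArea).reshape(-1,2)
x,y=c.T; u=np.array([.9583,-.2857]);v=np.array([.2857,.9583]); H=np.array([443.2,-339.8])
def rep(n,q,z):
    P=(toplane(q,d,z,s)*1000-H)@np.c_[u,v]; print(n,"x",P[:,0].min().round(1),np.median(P[:,0]).round(1),P[:,0].max().round(1),"y",P[:,1].min().round(1),np.median(P[:,1]).round(1),P[:,1].max().round(1))
rep("B heel-side edge (x=0)",c[(y>282)&(x>120)&(x<232)],.072)
rep("B right edge (y=0)",c[(x>225)&(y>170)&(y<280)],.072)
rep("B y-end (y=105)",c[(x<118)&(y>245)&(y<282)],.072)
rep("B x-end (x=105)",c[(y<168)&(x>190)&(x<225)],.072)
rep("A far edge (x=105)",c[(y<166)&(x>112)&(x<160)],.052)
rep("A left edge (y=105)",c[(x<120)&(y>165)&(y<222)],.052)
E
```

```text
B heel-side edge (x=0) x 2.0 2.1 3.0 y 9.4 53.2 97.0
B right edge (y=0) x 10.6 54.9 95.6 y 1.4 2.0 2.8
B y-end (y=105) x 9.1 24.0 38.5 y 102.9 103.6 104.2
B x-end (x=105) x 103.5 104.2 104.3 y 6.7 18.6 30.4
A far edge (x=105) x 104.0 104.8 105.0 y 61.0 78.6 96.2
A left edge (y=105) x 52.6 75.1 96.6 y 102.4 102.9 103.4
```

All edges of the pile agree to within 1–2 mm, and the gripper is clear of it. I'm handing it in.

```bash
python3 -c "
from bench import workorder
print(workorder.hand_in())"
```

```text
the job is handed in; nothing more can be done
None
```

The pile is finished and handed in at about 19.4 s: one knee half-turned to close the square frame, the last one straight above the bottom knee, with edges measured flush to within about 2 mm; I didn't re-measure the bottom knee after the last placement.

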